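# Clamp a blank in the drilling jig and shut its leaf

## Robot

A 6-joint arm with a two-finger parallel gripper is mounted at the origin on the work surface. World frame = base frame: x ahead of the robot, y to its left, z up, the work surface at z = 0. Lengths are in m, angles in rad, forces in N, time in s.
With the tool pointing down it reaches from about 0.325 to 0.9 m from the base axis. Payload 6.1 kg.
Tool frame: the origin (TCP) lies midway between the tips of the shut fingers; the grasp point (between the pads) lies 19 mm behind it; z points along the fingers, y is the line along which they close (so a half turn about z gives the same grasp; the last joint's range is limited). The gripper opens to 85 mm and grips with 20 to 120 N. Pads are 22 mm wide; open, the fingers measure 114 mm over their backs; the gripper's body (76 mm by 85 mm) begins 54 mm behind the grasp point. The pads swing forward as they close: fully open they stand 13 mm farther back than shut.
Start: joints at [-1.254, 0.22, 1.526, -0, 1.395, -0.126], TCP at [0.268, -0.565, 0.231] pointing down, gripper open.
Joint ranges: [-2.98, 2.98], [-0.91, 2.08], [0.09, 2.57], [-1.24, 4.39], [0.2, 2.65], [-2.68, 2.68]. Speed limits (rad/s): [2.57, 2.57, 3.01, 3.14, 3.14, 3.14].

## Interface

Orientations are given as a unit quaternion [x, y, z, w].
In Python, from station import status, capture, ticket gives the robot as it stands.
- The arm moves only by the tool carry_out, never from a script. Its argument "steps" is a list of rows, each an object of numbers: "dx", "dy", "dz": the shift along the tool's x, y, z in m; "roll": the turn about the tool's z in rad; "grip": the finger opening in m, from 0 to 0.0854. A call has exactly 8 rows; each row is the pose to reach, as a shift and turn from the pose commanded when the call began, along the tool's axes at that moment; what a row does not reach only later rows make up. A row lasts 1/10 s, in which the tool goes at most 50 mm and 8.59 degrees, less where a joint would pass 70% of its speed; a pose out of reach is approached as far as the arm can. A call with a gripper value outside its range is refused whole. The fingers move at their own pace and stop on an object; "force" is the grip in N (left out, the last holds). Time passes only in rows, so rows that repeat a pose let the fingers close, or fill a call up. It gives the time, the measured TCP pose, the force, the opening and the grip force at its end, in the units of the state.
- status.get_obs(): the state, without advancing time (a new reading comes with each control period).
- capture(name): name is "scene" or "top" or "wrist"; returns a dict with "pixels" (480x640x3 uint8, red, green, blue), "depth" (480x640 float32, m along the optical axis (not along the pixel's ray), 0 where there is no reading), "vfov" (degrees; the focal length in pixels is half the picture's height over the tangent of half this angle, whatever the lens; pixels are square), "cx", "cy" (the principal point, pixels), "dist_coeffs" ([k1, k2, p1, p2, k3] as OpenCV has them; the pictures are not rectified), "extrinsics" (4x4, takes a point from world to camera coordinates). Camera axes: x right, y down, z forward; pixel columns grow to the right and rows downward; lengths in m; the calibration is good to about 2 mm. A picture is of the moment at which its call begins.
- ticket.close_job(): hands the job in; it is judged then, once.
The state is a dict: "time_s": time; "q": joint angles; "qd": joint speeds; "joint_torque": joint torques, N m; "position": TCP position; "tool_rot": TCP orientation; "force": force on the tool from outside, world axes, zero at the start; "moment": the same for the moment, N m; "width": opening from 0.0 (shut) to 1.0 (fully open); "grasp_force": force on a finger pad.
Only numpy, scipy, OpenCV 4.12 (cv2) and the standard library are available. Lean on these libraries where they do the work, as an engineer would, in place of code of your own. Each camera call takes 0.05 s, during which the arm holds its last target. There are 200 camera calls.

## Task

Get the wooden blank ready for drilling: first crank the jig vise's handle clockwise until the sliding jaw grips the blank firmly against the fixed jaw, square and flat on the bed. Then press the hinged bush leaf down until its spring holds it fully shut over the blank, and let go of everything, leaving the things lying around the vise where they are.

Things in the scene. Friction and masses are not known exactly. Their poses are not given: they have to be found in the camera images.
- vise: Blue cast drilling-jig vise, fixed; foot 210 x 110 mm. Origin: on the bench, under the screw axis; +x along the screw from crank to fixed jaw, +y left, +z up. Bed 45 mm up. Fixed jaw: face at x = 55 mm, 90 mm wide, top z = 85 mm. Screw axis: y = 0, z = 72 mm. Bearing block x = -83 to -63 mm, 87 mm high.
- crank (a joint): Turn of the crank, rad. 0: handle on top; grows clockwise seen from the crank end looking along vise +x (top, then vise -y side, bottom, +y side). Growing closes the jaw, 1.91 mm per rad; the jaw face is at vise x = 0 at 0 rad, grips the blank from about 13.1 rad; stop at 17.8. Starts at 0 to 4.2. Needs 4 to 8 N at the handle; stays where left.
- crank_handle (a point): Centre of the crank's black round handle (18 mm diameter, 50 mm long, turns freely on its pin), parallel to vise x, 35 mm off the screw axis. It circles in the upright plane vise x = -144 mm, 37 to 107 mm above the bench, and does not move along x. Crank arm and hub: x = -118 to -87 mm. Ignore this point's orientation.
- jaw: Moving steel jaw, 16 mm thick, 90 mm wide, top 85 mm above the bench; origin at the foot of its clamping face, centre line; +x to the fixed jaw. The nut pushes it through a stiff spring (6 N/mm): after it has pressed the blank to the fixed jaw, each further crank turn adds 72 N. A third of a turn past touch or more is firm, under a sixth is too loose.
- blank: Loose pale wooden block, 30 mm (its x, across the jaws) x 70 mm (y) x 46 mm high, pencilled cross on top; origin at the centre of its underside. It starts on the bed between the jaws, loose and up to 6 degrees askew; the closing jaw pushes it to the fixed jaw and squares it.
- leaf (a joint): Hinge of the bush leaf, rad: 0 fully shut (level), 1.05 open (at its stop). An over-centre spring holds it open, and pulls it shut and keeps it so once below about 0.2; pushing it down takes about 5 N at the tip at first, then less.
- leaf_tip (a point): Point on the leaf's upper face, centre line, 85 mm from the hinge, 13 mm from the free end. The leaf is an aluminium plate 36 wide, 6 thick, 98 mm long from the hinge, with a 24 mm round drill bush 7 mm proud at 48 mm from the hinge. Open, its free end is up and towards the crank; shut, its upper face is 103 mm above the bench, 6 mm clear of the blank.
- leaf_hinge (a point): Centre of the leaf's hinge axis, which runs along vise y, at vise x = +88 mm, 100 mm above the bench. The leaf extends from it towards vise -x.
- tin: Bystander: open steel tin, 72 mm in diameter, 85 mm high, standing on the bench beside the vise; origin at the centre of its underside. Leave alone.
- offcut: Bystander: wooden offcut 110 x 45 x 28 mm lying on the bench beside the vise; origin at the centre of its underside. Leave alone.
- roll: Bystander: roll of masking tape lying flat, 84 mm across, 25 mm high, beside the crank end of the vise; origin at the centre of its underside. Leave alone.

How it is judged:
On the way, in this order (a step that is already met when the one before it is completed fails the run):
1. the jaw grips the blank with more than 12 N while the leaf is still open (above 0.6 rad) (contact force between jaw and blank above 12 N and value of joint leaf above 0.6 rad), for 0.3 s.
2. the leaf is shut (under 0.05 rad) (value of joint leaf below 0.05 rad), for 0.2 s.
At the end, for the whole second after the job is handed in: The moving jaw presses the blank with more than 12 N; the blank is against the fixed jaw (centre within 4 mm of that place), flat on the bed (within 3 mm and 0.05 rad) and square to the jaws (within 0.05 rad), at rest; the leaf is shut (under 0.05 rad) (contact force between jaw and blank above 12 N and value of joint leaf below 0.05 rad and angle between the x axis of blank and the x axis of vise, either way round below 0.05 rad and angle between blank's own z axis and vertical below 0.05 rad and z of blank in the frame of vise between 0.042 and 0.048 m and x of blank in the frame of vise above 0.036 m and linear speed of blank below 0.02 m/s); the robot touches nothing.
It fails at once if the tin is pushed more than 30 mm (distance of tin from where it was at the start of the episode above 0.03 m).
It fails at once if the offcut is pushed more than 30 mm (distance of offcut from where it was at the start of the episode above 0.03 m).
It fails at once if the roll is pushed more than 30 mm (distance of roll from where it was at the start of the episode above 0.03 m).
It also fails if it takes over 62 s, if anything falls off the work surface, if the arm or the gripper's body presses on something with over 40 N, if the wrist force passes 120 N, or if a joint passes its speed limit or range.

## Working session

There is one attempt and no reset: what is moved stays moved. The work goes in short steps, Python scripts to look and compute and a tool call to move; the robot and the scene stay as the last step left them, time stands still between calls to the robot, and variables do not carry over. Pictures are saved under pics/ and viewed, at most 10 in all, crops included, and the job is handed in when it is done.

Besides the shell and the picture viewer there is one more tool, called as name([rows], argument=value, ...), one row to a line, values as JSON. carry_out: Moves the arm, as the interface text tells. Its arguments: {"type":"object","properties":{"steps":{"type":"array","items":{"type":"object","properties":{"dx":{"type":"number"},"dy":{"type":"number"},"dz":{"type":"number"},"roll":{"type":"number"},"grip":{"type":"number"}}}},"force":{"type":"number"}},"required":["steps"]}

```bash
mkdir -p pics
cat > h.py <<'E'
import numpy as np,cv2,os
from station import status,capture
def cam(n):
    c=capture(n); f=240/np.tan(np.radians(c["vfov"])/2)
    c["K"]=np.array([[f,0,c["cx"]],[0,f,c["cy"]],[0,0,1.]]); c["E"]=np.array(c["extrinsics"]); c["D"]=np.array(c["dist_coeffs"],float); return c
def save(c,fn): cv2.imwrite("pics/"+fn,cv2.cvtColor(c["pixels"],cv2.COLOR_RGB2BGR))
def world(c,uv,d):
    n=cv2.undistortPoints(np.array(uv,float).reshape(-1,1,2),c["K"],c["D"])[:,0]
    p=np.c_[n,np.ones(len(n))]*np.array(d).reshape(-1,1)
    return (p-c["E"][:3,3])@c["E"][:3,:3]
def plane(c,uv,z):
    o=world(c,uv,np.zeros(len(uv))); r=world(c,uv,np.ones(len(uv)))-o
    return o+r*((z-o[:,2])/r[:,2])[:,None]
def cloud(c):
    v,u=np.nonzero(c["depth"]>0); P=np.full((480,640,3),np.nan)
    P[v,u]=world(c,np.c_[u,v],c["depth"][v,u]); return P
def proj(c,P):
    return cv2.projectPoints(np.array(P,float).reshape(-1,1,3),cv2.Rodrigues(c["E"][:3,:3])[0],c["E"][:3,3],c["K"],c["D"])[0][:,0]
E
python3 - <<'E'
from h import *
for n in("scene","top"):
    c=cam(n); save(c,n+"0.png"); print(n,np.linalg.inv(c["E"])[:3,3],c["D"],(c["depth"]>0).mean())
    P=cloud(c); np.save(n+"P.npy",P)
    h=cv2.cvtColor(c["pixels"],cv2.COLOR_RGB2HSV); m=(h[...,0]>95)&(h[...,0]<130)&(h[...,1]>100)
    q=P[m]; q=q[np.isfinite(q).all(1)]
    if len(q): print(len(q),np.percentile(q,[2,50,98],axis=0))
print(status.get_obs())
E
```

```text
scene [ 1.05973672 -0.13372126  0.66485041] [-0.02556855  0.          0.          0.          0.        ] 0.99595703125
7507 [[-0.64348934 -0.50214262  0.00868464]
 [ 0.53621226 -0.17143098  0.04580164]
 [ 0.73362897 -0.06485208  0.08596434]]
top [0.53835984 0.06314783 0.85544594] [-0.00567093  0.          0.          0.          0.        ] 0.9959375
3183 [[ 0.52678087 -0.16359041  0.00883784]
 [ 0.58466717 -0.07961825  0.02868083]
 [ 0.72615148 -0.05828599  0.08775466]]
{'time_s': 0.1, 'q': array([-1.25409659e+00,  2.21179455e-01,  1.52747734e+00, -4.16920664e-06,
        1.39471982e+00, -1.26077069e-01]), 'qd': array([-3.60575476e-04, -2.15776390e-03, -1.80439589e-03, -5.34235627e-05,
       -1.68523684e-04,  1.47377977e-03]), 'joint_torque': array([ 1.09415072e-03, -4.98243964e+01, -3.90547192e+01, -1.87862229e-04,
        5.74655729e-03, -2.10543071e-06]), 'position': array([ 0.26761897, -0.56420389,  0.23029895]), 'tool_rot': array([ 9.75593049e-01,  2.19584623e-01, -8.69295417e-05, -8.87732780e-04]), 'force': array([ 0.19782155,  0.69877247, -0.15190955]), 'moment': array([ 0.01235312, -0.0049067 , -0.02090192]), 'grasp_force': 0.0, 'width': 0.9976055394270329}
```

View pics/scene0.png

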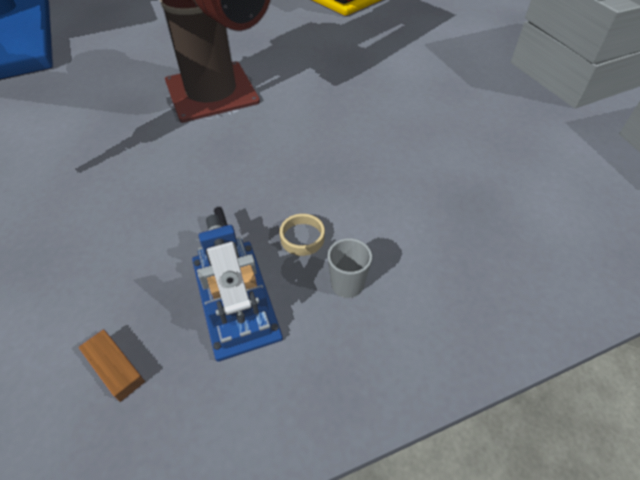

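View pics/top0.png

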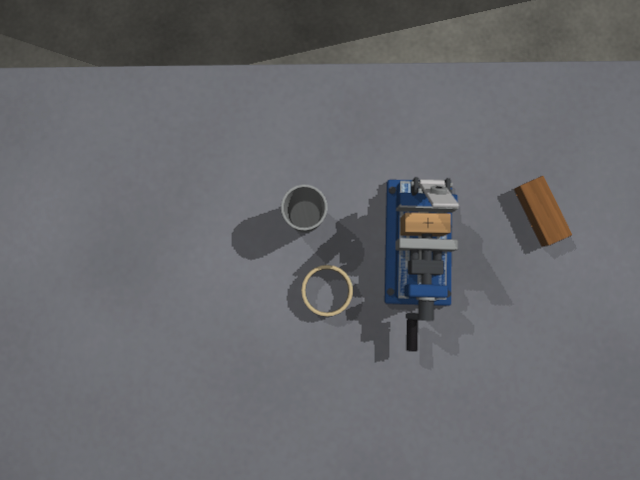

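```bash
cat > m.py <<'E'
from h import *
Q=[];H=[]
for n in("scene","top"):
    c=cam(n);P=cloud(c);h=cv2.cvtColor(c["pixels"],cv2.COLOR_RGB2HSV)
    near=(P[...,0]>.3)&(P[...,0]<.85)&(P[...,1]<.05)&(P[...,1]>-.25)
    m=(h[...,0]>95)&(h[...,0]<130)&(h[...,1]>120)&near
    Q.append(P[m])
    d=(h[...,2]<60)&near&(P[...,2]>.03)
    H.append(P[d])
    if n=="top": print("blocktop row px",P[291,428],"jaw",P[244,428],"blank",P[223,428], "handle",P[335,412],P[320,414],P[348,412],"hub",P[310,426])
q=np.vstack(Q); q=q[q[:,2]>0.004]
for z0,z1 in((.004,.12),(.004,.03)):
    s=q[(q[:,2]>z0)&(q[:,2]<z1)]
    print(cv2.minAreaRect((s[:,:2]*1000).astype(np.float32)))
r=cv2.minAreaRect((q[:,:2]*1000).astype(np.float32))
a=np.radians(r[2]); a=(a+np.pi/4)%(np.pi/2)-np.pi/4
ex=np.array([np.cos(a),np.sin(a)]);ey=np.array([-ex[1],ex[0]]);o=np.array(r[0])/1000
print("yaw",a)
L=lambda p:np.c_[(p[:,:2]-o)@ex,(p[:,:2]-o)@ey,p[:,2]]
b=L(q);print("block top",np.percentile(b[(abs(b[:,2]-.087)<.003)&(b[:,0]<-.04)],[1,50,99],axis=0))
for i in(0,1):
    d=L(H[i]);s=d[(d[:,0]<-.122)];print("handle",len(s),np.percentile(s,[2,50,98],axis=0) if len(s) else "")
    if len(s): print(cv2.fitLine((s[:,:2]).astype(np.float32),cv2.DIST_L2,0,.01,.01).ravel())
E
python3 m.py
```

```text
blocktop row px [ 0.54509966 -0.11039411  0.08750663] jaw [ 0.61660031 -0.11323681  0.08574402] blank [ 0.6483356  -0.11335584  0.09004919] handle [ 0.47670508 -0.09188551  0.04737366] [ 0.49999509 -0.09615395  0.04543126] [ 0.45660078 -0.09108616  0.04829539] hub [ 0.51653407 -0.10739681  0.08305299]
((630.5269775390625, -114.59225463867188), (110.17888641357422, 211.45077514648438), 87.41352081298828)
((630.5269775390625, -114.59225463867188), (110.17888641357422, 211.45077514648438), 87.41352081298828)
yaw -0.045142577847660625
block top [[-0.09357497 -0.02795953  0.08409365]
 [-0.0836239   0.00110152  0.08607797]
 [-0.0746497   0.02874116  0.08918358]]
handle 107 [[-0.17262893  0.00756698  0.04438698]
 [-0.15396765  0.01486378  0.04752909]
 [-0.12324967  0.02047449  0.07831158]]
[ 0.9999757   0.00697162 -0.15143226  0.0146255 ]
handle 398 [[-0.17777466  0.00774509  0.04267562]
 [-0.14780507  0.01635063  0.04781109]
 [-0.12273996  0.02352636  0.08078931]]
[ 0.999934   -0.01148655 -0.14819553  0.01625126]
```

carry_out([
  {"dx": 0.03, "dy": -0.026, "dz": 0, "roll": 0.061, "grip": 0.06},
  {"dx": 0.065, "dy": -0.057, "dz": 0, "roll": 0.122, "grip": 0.06},
  {"dx": 0.1, "dy": -0.087, "dz": 0, "roll": 0.183, "grip": 0.06},
  {"dx": 0.135, "dy": -0.118, "dz": 0.01, "roll": 0.244, "grip": 0.06},
  {"dx": 0.17, "dy": -0.149, "dz": 0.02, "roll": 0.305, "grip": 0.06},
  {"dx": 0.205, "dy": -0.179, "dz": 0.03, "roll": 0.366, "grip": 0.06},
  {"dx": 0.24, "dy": -0.21, "dz": 0.04, "roll": 0.427, "grip": 0.06},
  {"dx": 0.275, "dy": -0.24, "dz": 0.05, "roll": 0.488, "grip": 0.06},
])

```text
time_s: 1.0
position: [0.4137, -0.2282, 0.181]
tool_rot: [1.0, -0.024, 0.0, 0.0]
force: [0.8, -0.2, -0.3]
width: 0.701
grasp_force: 0.0
```

```bash
cat > d.py <<'E'
import sys,numpy as np
from scipy.spatial.transform import Rotation as R
from station import status
s=status.get_obs();M=R.from_quat(s["tool_rot"]).as_matrix()
print("t",s["time_s"],"pos",s["position"],"F",s["force"].round(1),"w",s["width"],"gf",s["grasp_force"])
print("tool x ang",np.arctan2(M[1,0],M[0,0]),"tilt z",M[:,2])
O=np.array([.6200,-.1134,0]);a=-.045;V=np.array([[np.cos(a),-np.sin(a),0],[np.sin(a),np.cos(a),0],[0,0,1]])
g=s["position"]+M[:,2]*-.019
v=V.T@(g-O);print("grasp pt in vise",v.round(4))
print("crank ang",np.arctan2(-v[1],v[2]-.072)%(2*np.pi),"rad",np.hypot(v[1],v[2]-.072))
if len(sys.argv)>3:
    t=O+V@np.array(list(map(float,sys.argv[1:4]))); print("tool delta",(M.T@(t-g)).round(4), "roll to vise", -((a-np.arctan2(M[1,0],M[0,0]))))
E
python3 d.py -.148 .0157 .15
```

```text
t 1.0 pos [ 0.41374742 -0.22819104  0.18097513] F [ 0.8 -0.2 -0.3] w 0.7005537805976944 gf 0.0
tool x ang -0.048053348052996964 tilt z [ 3.83758928e-04 -1.63874311e-04 -9.99999913e-01]
grasp pt in vise [-0.2009 -0.124   0.2   ]
crank ang 0.7694231993572528 rad 0.17816090385705896
tool delta [ 0.0524 -0.1398  0.05  ] roll to vise -0.0030533480529969653
```

carry_out([
  {"dx": 0.013, "dy": -0.035, "dz": 0.01, "roll": 0, "grip": 0.06},
  {"dx": 0.026, "dy": -0.07, "dz": 0.02, "roll": 0, "grip": 0.06},
  {"dx": 0.04, "dy": -0.105, "dz": 0.035, "roll": 0, "grip": 0.06},
  {"dx": 0.052, "dy": -0.139, "dz": 0.05, "roll": 0, "grip": 0.06},
  {"dx": 0.052, "dy": -0.139, "dz": 0.05, "roll": 0, "grip": 0.06},
  {"dx": 0.052, "dy": -0.139, "dz": 0.05, "roll": 0, "grip": 0.06},
  {"dx": 0.052, "dy": -0.139, "dz": 0.05, "roll": 0, "grip": 0.06},
  {"dx": 0.052, "dy": -0.139, "dz": 0.05, "roll": 0, "grip": 0.06},
])

```text
time_s: 1.8
position: [0.4719, -0.0947, 0.132]
tool_rot: [1.0, -0.023, 0.001, 0.0]
force: [-0.0, -0.5, 0.9]
width: 0.707
grasp_force: 0.0
```

```bash
python3 d.py -.148 .0157 .0406
python3 - <<'E'
from h import *
c=cam("wrist");save(c,"w1.png")
O=np.array([.6200,-.1134,0]);a=-.045;V=np.array([[np.cos(a),-np.sin(a),0],[np.sin(a),np.cos(a),0],[0,0,1]])
for p in([-.169,.0157,.0496],[-.119,.0157,.0496],[-.083,0,.087]): print(proj(c,[O+V@np.array(p)]))
P=cloud(c);g=cv2.cvtColor(c["pixels"],cv2.COLOR_RGB2GRAY)
L=(P-O)@V
m=(L[...,0]>-.166)&(L[...,0]<-.125)&(abs(L[...,1])<.05)&(L[...,2]>.035)&(L[...,2]<.075)
s=L[m];print(len(s),np.percentile(s,[3,50,97],axis=0) if len(s) else 0)
E
```

```text
t 1.8 pos [ 0.47185375 -0.09470813  0.13195376] F [-0.  -0.5  0.9] w 0.7065395458158018 gf 0.0
tool x ang -0.046729962783769785 tilt z [ 1.06168607e-03 -6.61301492e-04 -9.99999218e-01]
grasp pt in vise [-0.1489  0.012   0.151 ]
crank ang 6.132101133151804 rad 0.0798635160157559
tool delta [ 0.0007 -0.0037  0.1104] roll to vise -0.0017299627837697867
[[311.93243997 288.83899076]]
[[311.37191712 213.0998685 ]]
[[342.36536462 158.07072771]]
1679 [[-0.16420601  0.00537179  0.04340997]
 [-0.14418541  0.01363352  0.04922192]
 [-0.12618052  0.02189614  0.05130592]]
```

View pics/w1.png

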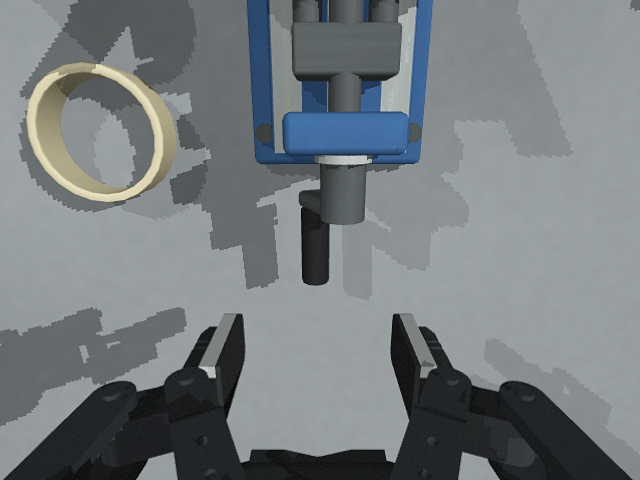

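Run:
```python
from h import *
O=np.array([.6200,-.1134,0]);a=-.045;V=np.array([[np.cos(a),-np.sin(a),0],[np.sin(a),np.cos(a),0],[0,0,1]])
for n in("wrist","top"):
    c=cam(n);P=cloud(c);L=(P-O)@V;h=cv2.cvtColor(c["pixels"],cv2.COLOR_RGB2HSV)
    blue=(h[...,0]>95)&(h[...,0]<130)&(h[...,1]>120)
    m=blue&(abs(L[...,2]-.087)<.004)&(L[...,0]<-.03)&(abs(L[...,1])<.06)
    s=L[m];print(n,"block",s.min(0),np.median(s,0),s.max(0), cv2.minAreaRect((s[:,:2]*1000).astype(np.float32)))
    m=(L[...,0]<-.095)&(L[...,0]>-.115)&(abs(L[...,1])<.02)&(L[...,2]>.078)
    s=L[m];print("hub",np.percentile(s,[3,50,97],axis=0))
    m=(L[...,0]>-.175)&(L[...,0]<-.122)&(abs(L[...,1])<.05)&(L[...,2]>.038)&(L[...,2]<.075)
    s=L[m];print("handle",np.percentile(s,[1,50,99],axis=0),np.median(s[s[:,2]>np.percentile(s[:,2],70)],0))
```

```text
wrist block [-0.08142283 -0.03130984  0.08345114] [-0.07142876 -0.00099459  0.0881295 ] [-0.06178867  0.02854302  0.0907553 ] ((-71.59712219238281, -1.3835983276367188), (59.85090255737305, 19.633737564086914), 89.97916412353516)
hub [[-0.114404   -0.01087533  0.07891238]
 [-0.10479832 -0.00047551  0.08382244]
 [-0.09563262  0.00913997  0.08585962]]
handle [[-0.16544718  0.00481339  0.04204875]
 [-0.14294769  0.013665    0.04927277]
 [-0.12258864  0.02239     0.05163315]] [-0.14239042  0.01366439  0.05051799]
top block [-0.08357265 -0.02867826  0.08305617] [-0.07430454  0.00155351  0.08616988] [-0.0648703   0.02979089  0.09053531] ((-74.22804260253906, 0.5670356750488281), (58.47361373901367, 18.560102462768555), 89.73124694824219)
hub [[-0.1148595  -0.00847183  0.07866564]
 [-0.11067394  0.00661128  0.47776001]
 [-0.09738223  0.01937062  0.49117765]]
handle [[-0.14628432  0.00741678  0.03976548]
 [-0.1331878   0.0172005   0.04682174]
 [-0.12211964  0.02396742  0.05136105]] [-0.13140131  0.01612411  0.04878221]
```

```bash
sed -i 's/\.6200,-\.1134/.6205,-.1138/' d.py; python3 d.py -.147 .0148 .0403
```

```text
t 1.95 pos [ 0.47176253 -0.09449334  0.13178369] F [ 0.3 -0.2 -1.3] w 0.7018612812066247 gf 0.0
tool x ang -0.046774975310311384 tilt z [ 8.45662796e-04 -4.03398077e-04 -9.99999561e-01]
grasp pt in vise [-0.1495  0.0126  0.1508]
crank ang 6.124558101632548 rad 0.07978537863396028
tool delta [ 0.0024 -0.0022  0.1105] roll to vise -0.0017749753103113858
```

carry_out([
  {"dx": 0.002, "dy": -0.002, "dz": 0.03, "roll": 0, "grip": 0.06},
  {"dx": 0.002, "dy": -0.002, "dz": 0.06, "roll": 0, "grip": 0.06},
  {"dx": 0.002, "dy": -0.002, "dz": 0.09, "roll": 0, "grip": 0.06},
  {"dx": 0.002, "dy": -0.002, "dz": 0.11, "roll": 0, "grip": 0.06},
  {"dx": 0.002, "dy": -0.002, "dz": 0.11, "roll": 0, "grip": 0.05},
  {"dx": 0.002, "dy": -0.002, "dz": 0.11, "roll": 0, "grip": 0.03},
  {"dx": 0.002, "dy": -0.002, "dz": 0.11, "roll": 0, "grip": 0.01},
  {"dx": 0.002, "dy": -0.002, "dz": 0.11, "roll": 0, "grip": 0.01},
], force=40)

```text
time_s: 2.75
position: [0.4751, -0.0925, 0.0231]
tool_rot: [1.0, -0.023, 0.001, 0.001]
force: [-1.7, -1.6, 3.1]
width: 0.195
grasp_force: 38.9
```

carry_out([
  {"dx": 0, "grip": 0.01},
  {"dx": 0, "grip": 0.01},
  {"dx": 0, "grip": 0.01},
  {"dx": 0, "grip": 0.01},
  {"dx": 0, "grip": 0.01},
  {"dx": 0, "grip": 0.01},
  {"dx": 0, "grip": 0.01},
  {"dx": 0, "grip": 0.01},
])

```text
invalid input
```

```bash
python3 d.py
```

```text
t 2.75 pos [ 0.4750947  -0.09253889  0.0231187 ] F [-1.7 -1.6  3.1] w 0.19467932333262578 gf 38.876062631607056
tool x ang -0.04509144780813372 tilt z [ 0.00275169 -0.00168438 -0.9999948 ]
grasp pt in vise [-0.1463  0.0147  0.0421]
crank ang 3.5995344648533525 rad 0.033313916616779626
```

carry_out([
  {"dy": -0.0077, "dz": -0.0049, "dx": 0, "roll": 0, "grip": 0.01},
  {"dy": -0.0139, "dz": -0.0116, "dx": 0, "roll": 0, "grip": 0.01},
  {"dy": -0.0181, "dz": -0.0198, "dx": 0, "roll": 0, "grip": 0.01},
  {"dy": -0.0201, "dz": -0.0287, "dx": 0, "roll": 0, "grip": 0.01},
  {"dy": -0.0197, "dz": -0.0378, "dx": 0, "roll": 0, "grip": 0.01},
  {"dy": -0.0169, "dz": -0.0465, "dx": 0, "roll": 0, "grip": 0.01},
  {"dy": -0.012, "dz": -0.0542, "dx": 0, "roll": 0, "grip": 0.01},
  {"dy": -0.0053, "dz": -0.0604, "dx": 0, "roll": 0, "grip": 0.01},
])

```text
time_s: 3.55
position: [0.4752, -0.0865, 0.0827]
tool_rot: [1.0, -0.023, 0.002, 0.0]
force: [6.8, -0.0, -9.7]
width: 0.194
grasp_force: 39.3
```

```bash
python3 d.py
```

```text
t 3.55 pos [ 0.47521028 -0.0864888   0.08270854] F [ 6.8 -0.  -9.7] w 0.19444197557657394 gf 39.281800389289856
tool x ang -0.04504542783076426 tilt z [ 3.53490278e-03 -5.16031599e-04 -9.99993619e-01]
grasp pt in vise [-0.1464  0.0208  0.1017]
crank ang 5.673395080797216 rad 0.03624002262427967
```

carry_out([
  {"dy": 0.0081, "dz": -0.0042, "dx": 0, "roll": 0, "grip": 0.01},
  {"dy": 0.017, "dz": -0.0062, "dx": 0, "roll": 0, "grip": 0.01},
  {"dy": 0.0262, "dz": -0.0058, "dx": 0, "roll": 0, "grip": 0.01},
  {"dy": 0.0349, "dz": -0.0031, "dx": 0, "roll": 0, "grip": 0.01},
  {"dy": 0.0426, "dz": 0.0019, "dx": 0, "roll": 0, "grip": 0.01},
  {"dy": 0.0488, "dz": 0.0086, "dx": 0, "roll": 0, "grip": 0.01},
  {"dy": 0.053, "dz": 0.0167, "dx": 0, "roll": 0, "grip": 0.01},
  {"dy": 0.055, "dz": 0.0256, "dx": 0, "roll": 0, "grip": 0.01},
])

```text
time_s: 4.35
position: [0.4727, -0.1428, 0.0579]
tool_rot: [1.0, -0.023, 0.001, 0.001]
force: [-1.0, 0.4, 3.6]
width: 0.193
grasp_force: 40.6
```

```bash
python3 d.py
```

```text
t 4.35 pos [ 0.47267582 -0.14281842  0.0578667 ] F [-1.   0.4  3.6] w 0.19309176053280086 gf 40.59717357158661
tool x ang -0.04533710182349995 tilt z [ 0.00273646 -0.00240651 -0.99999336]
grasp pt in vise [-0.1464 -0.0356  0.0769]
crank ang 1.4349201673070502 rad 0.035926680509913045
```

carry_out([
  {"dy": -0.0004, "dz": 0.0091, "dx": 0, "roll": 0, "grip": 0.01},
  {"dy": -0.0032, "dz": 0.0178, "dx": 0, "roll": 0, "grip": 0.01},
  {"dy": -0.0081, "dz": 0.0256, "dx": 0, "roll": 0, "grip": 0.01},
  {"dy": -0.0148, "dz": 0.0317, "dx": 0, "roll": 0, "grip": 0.01},
  {"dy": -0.0229, "dz": 0.0359, "dx": 0, "roll": 0, "grip": 0.01},
  {"dy": -0.0318, "dz": 0.0379, "dx": 0, "roll": 0, "grip": 0.01},
  {"dy": -0.041, "dz": 0.0375, "dx": 0, "roll": 0, "grip": 0.01},
  {"dy": -0.0497, "dz": 0.0348, "dx": 0, "roll": 0, "grip": 0.01},
])

```text
time_s: 5.15
position: [0.4752, -0.0924, 0.0226]
tool_rot: [1.0, -0.022, 0.001, 0.002]
force: [-1.0, -10.6, 12.7]
width: 0.194
grasp_force: 41.6
```

carry_out([
  {"dy": -0.0077, "dz": -0.0049, "dx": 0, "roll": 0, "grip": 0.01},
  {"dy": -0.0139, "dz": -0.0116, "dx": 0, "roll": 0, "grip": 0.01},
  {"dy": -0.0181, "dz": -0.0198, "dx": 0, "roll": 0, "grip": 0.01},
  {"dy": -0.0201, "dz": -0.0287, "dx": 0, "roll": 0, "grip": 0.01},
  {"dy": -0.0197, "dz": -0.0378, "dx": 0, "roll": 0, "grip": 0.01},
  {"dy": -0.0169, "dz": -0.0465, "dx": 0, "roll": 0, "grip": 0.01},
  {"dy": -0.012, "dz": -0.0542, "dx": 0, "roll": 0, "grip": 0.01},
  {"dy": -0.0053, "dz": -0.0604, "dx": 0, "roll": 0, "grip": 0.01},
])

```text
time_s: 5.95
position: [0.4752, -0.0851, 0.0813]
tool_rot: [1.0, -0.022, 0.001, -0.001]
force: [10.4, 2.4, -5.5]
width: 0.192
grasp_force: 39.8
```

```bash
python3 d.py
python3 - <<'E'
from h import *
c=cam("top");save(c,"top1.png")
O=np.array([.6205,-.1138,0]);a=-.045;V=np.array([[np.cos(a),-np.sin(a),0],[np.sin(a),np.cos(a),0],[0,0,1]])
P=cloud(c);L=(P-O)@V
m=(L[...,0]>-.03)&(L[...,0]<.05)&(abs(L[...,1])>.037)&(abs(L[...,1])<.044)&(abs(L[...,2]-.085)<.004)
s=L[m];print("jaw",np.percentile(s,[2,50,98],axis=0))
E
```

```text
t 5.95 pos [ 0.47515258 -0.08505672  0.08127879] F [10.4  2.4 -5.5] w 0.19235777606553325 gf 39.75658178329468
tool x ang -0.044765861404658824 tilt z [ 0.00291622  0.00139407 -0.99999478]
grasp pt in vise [-0.1465  0.0221  0.1003]
crank ang 5.618795988105084 rad 0.03591887472360556
jaw [[ 0.0045457  -0.04306902  0.08155669]
 [ 0.01358933  0.03785259  0.08453747]
 [ 0.04556489  0.0431625   0.0882904 ]]
```

carry_out([
  {"dy": 0.0081, "dz": -0.0042, "dx": 0, "roll": 0, "grip": 0.01},
  {"dy": 0.017, "dz": -0.0062, "dx": 0, "roll": 0, "grip": 0.01},
  {"dy": 0.0262, "dz": -0.0058, "dx": 0, "roll": 0, "grip": 0.01},
  {"dy": 0.0349, "dz": -0.0031, "dx": 0, "roll": 0, "grip": 0.01},
  {"dy": 0.0426, "dz": 0.0019, "dx": 0, "roll": 0, "grip": 0.01},
  {"dy": 0.0488, "dz": 0.0086, "dx": 0, "roll": 0, "grip": 0.01},
  {"dy": 0.053, "dz": 0.0167, "dx": 0, "roll": 0, "grip": 0.01},
  {"dy": 0.055, "dz": 0.0256, "dx": 0, "roll": 0, "grip": 0.01},
])

```text
time_s: 6.8
position: [0.4726, -0.1426, 0.0569]
tool_rot: [1.0, -0.022, 0.001, 0.002]
force: [0.9, -4.4, 6.1]
width: 0.193
grasp_force: 41.0
```

carry_out([
  {"dy": -0.0004, "dz": 0.0091, "dx": 0, "roll": 0, "grip": 0.01},
  {"dy": -0.0032, "dz": 0.0178, "dx": 0, "roll": 0, "grip": 0.01},
  {"dy": -0.0081, "dz": 0.0256, "dx": 0, "roll": 0, "grip": 0.01},
  {"dy": -0.0148, "dz": 0.0317, "dx": 0, "roll": 0, "grip": 0.01},
  {"dy": -0.0229, "dz": 0.0359, "dx": 0, "roll": 0, "grip": 0.01},
  {"dy": -0.0318, "dz": 0.0379, "dx": 0, "roll": 0, "grip": 0.01},
  {"dy": -0.041, "dz": 0.0375, "dx": 0, "roll": 0, "grip": 0.01},
  {"dy": -0.0497, "dz": 0.0348, "dx": 0, "roll": 0, "grip": 0.01},
])

```text
time_s: 7.6
position: [0.4752, -0.0926, 0.0225]
tool_rot: [1.0, -0.022, 0.001, 0.002]
force: [-0.9, -12.4, 9.9]
width: 0.195
grasp_force: 41.8
```

```bash
python3 d.py
python3 - <<'E'
from h import *
c=cam("top");save(c,"top2.png")
cv2.imwrite("pics/top2c.png",cv2.resize(cv2.cvtColor(c["pixels"],cv2.COLOR_RGB2BGR)[160:320,340:500],None,fx=3.7,fy=3.7,interpolation=cv2.INTER_CUBIC))
E
```

```text
t 7.6 pos [ 0.47521067 -0.09263155  0.02249874] F [ -0.9 -12.4   9.9] w 0.1952799281725779 gf 41.76323354244232
tool x ang -0.04422260686841546 tilt z [ 0.00256161 -0.00361979 -0.99999017]
grasp pt in vise [-0.1461  0.0147  0.0415]
crank ang 3.590098834538879 rad 0.03384928647119125
```

View pics/top2c.png

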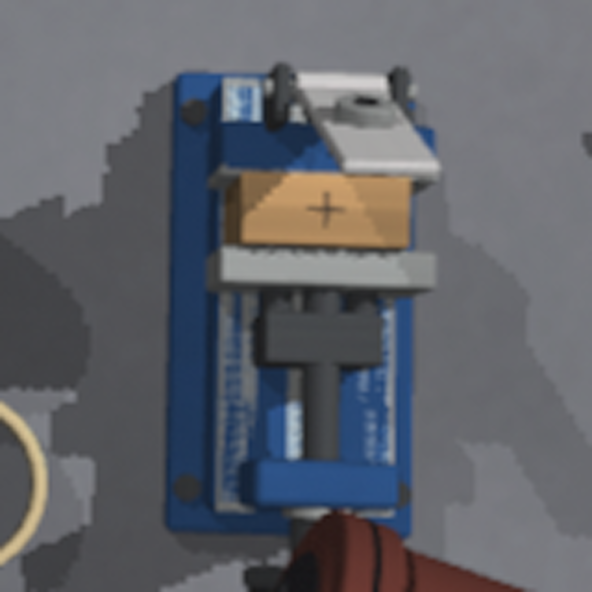

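carry_out([
  {"dx": 0, "dy": 0, "dz": 0, "roll": 0, "grip": 0.05},
  {"dx": 0, "dy": 0, "dz": 0, "roll": 0, "grip": 0.05},
  {"dx": 0, "dy": 0, "dz": 0, "roll": 0, "grip": 0.05},
  {"dx": 0, "dy": 0, "dz": -0.03, "roll": 0, "grip": 0.05},
  {"dx": 0, "dy": 0, "dz": -0.07, "roll": 0, "grip": 0.05},
  {"dx": 0, "dy": 0, "dz": -0.11, "roll": 0, "grip": 0.05},
  {"dx": 0, "dy": 0, "dz": -0.16, "roll": 0, "grip": 0.05},
  {"dx": 0, "dy": 0, "dz": -0.21, "roll": 0, "grip": 0.0},
])

```text
time_s: 8.45
position: [0.4726, -0.0909, 0.2319]
tool_rot: [1.0, -0.023, -0.001, -0.001]
force: [1.4, 0.0, -0.2]
width: 0.432
grasp_force: 0.0
```

```bash
python3 d.py .0756 0 .249
python3 - <<'E'
from h import *
O=np.array([.6205,-.1138,0]);a=-.045;V=np.array([[np.cos(a),-np.sin(a),0],[np.sin(a),np.cos(a),0],[0,0,1]])
c=cam("scene");P=cloud(c);L=(P-O)@V;save(c,"scene2.png")
m=(abs(L[...,1])<.03)&(L[...,0]>0)&(L[...,0]<.1)&(L[...,2]>.12)&(L[...,2]<.2)
s=L[m];print("leaf",len(s),np.percentile(s,[1,50,99],axis=0),np.linalg.svd(s-s.mean(0),full_matrices=False)[2][2])
h=cv2.cvtColor(c["pixels"],cv2.COLOR_RGB2HSV)
m=(h[...,0]>8)&(h[...,0]<25)&(h[...,1]>90)&(abs(L[...,2]-.091)<.003)&(abs(L[...,1])<.06)
s=L[m];print("blank top",len(s),np.percentile(s,[1,50,99],axis=0))
d=(h[...,2]<70)&(L[...,0]<-.122)&(L[...,0]>-.17)&(abs(L[...,1])<.05)&(L[...,2]>.03)&(L[...,2]<.11);print("handle",np.median(L[d],0))
E
```

```text
t 8.45 pos [ 0.47258177 -0.09085568  0.23189135] F [ 1.4  0.  -0.2] w 0.43234026564498323 gf 0.0
tool x ang -0.04509869593966555 tilt z [-0.00251824  0.00143605 -0.9999958 ]
grasp pt in vise [-0.1488  0.0162  0.2509]
crank ang 6.192641437803597 rad 0.179627075408008
tool delta [0.2244 0.0162 0.0013] roll to vise -9.869593966554957e-05
leaf 1337 [[ 0.03879149 -0.01887368  0.12083123]
 [ 0.05825597 -0.0014647   0.15469387]
 [ 0.07829315  0.01641895  0.18514077]] [0.84860011 0.00523425 0.52900893]
blank top 274 [[ 0.02693454 -0.03299104  0.08816813]
 [ 0.04107967  0.02152146  0.0898586 ]
 [ 0.05464328  0.03537246  0.0923882 ]]
handle [-0.1482069   0.01594282  0.04786691]
```

carry_out([
  {"dx": 0.035, "dy": 0.002, "dz": -0.005, "roll": 0, "grip": 0},
  {"dx": 0.07, "dy": 0.005, "dz": -0.005, "roll": 0, "grip": 0},
  {"dx": 0.105, "dy": 0.008, "dz": -0.005, "roll": 0, "grip": 0},
  {"dx": 0.14, "dy": 0.011, "dz": -0.005, "roll": 0, "grip": 0},
  {"dx": 0.175, "dy": 0.014, "dz": -0.005, "roll": 0, "grip": 0},
  {"dx": 0.21, "dy": 0.016, "dz": -0.005, "roll": 0, "grip": 0},
  {"dx": 0.224, "dy": 0.016, "dz": 0.0, "roll": 0, "grip": 0},
  {"dx": 0.224, "dy": 0.016, "dz": 0.0, "roll": 0, "grip": 0},
])

```text
time_s: 9.3
position: [0.6971, -0.1172, 0.2279]
tool_rot: [1.0, -0.022, -0.002, -0.001]
force: [-1.9, -0.1, -0.1]
width: -0.0
grasp_force: 0.0
```

```bash
python3 d.py .0756 0 .206
```

```text
t 9.3 pos [ 0.6971149  -0.11718523  0.2279198 ] F [-1.9 -0.1 -0.1] w -3.201104852054858e-05 gf 0.0
tool x ang -0.04476556735721688 tilt z [-0.00376023  0.0015283  -0.99999176]
grasp pt in vise [0.0768 0.     0.2469]
crank ang 6.282962874226379 rad 0.17491965168164664
tool delta [-0.001   0.0001  0.0409] roll to vise 0.0002344326427831181
```

carry_out([
  {"dx": 0, "dy": 0, "dz": 0.012, "roll": 0, "grip": 0},
  {"dx": 0, "dy": 0, "dz": 0.025, "roll": 0, "grip": 0},
  {"dx": 0, "dy": 0, "dz": 0.037, "roll": 0, "grip": 0},
  {"dx": 0, "dy": 0, "dz": 0.041, "roll": 0, "grip": 0},
  {"dx": -0.01, "dy": 0, "dz": 0.046, "roll": 0, "grip": 0},
  {"dx": -0.018, "dy": 0, "dz": 0.051, "roll": 0, "grip": 0},
  {"dx": -0.024, "dy": 0, "dz": 0.055, "roll": 0, "grip": 0},
  {"dx": -0.029, "dy": 0, "dz": 0.058, "roll": 0, "grip": 0},
])

```text
time_s: 10.1
position: [0.668, -0.1165, 0.1739]
tool_rot: [1.0, -0.023, 0.001, 0.0]
force: [2.4, 0.4, 0.9]
width: -0.002
grasp_force: 1.2
```

```bash
python3 d.py .012 0 .122
```

```text
t 10.1 pos [ 0.66799978 -0.11647097  0.17389743] F [2.4 0.4 0.9] w -0.002212182457288574 gf 1.180857396684587
tool x ang -0.045345117087632954 tilt z [ 2.14428401e-03 -2.89140461e-04 -9.99997659e-01]
grasp pt in vise [ 0.0475 -0.0005  0.1929]
crank ang 0.0043659952910093 rad 0.12089854003845424
tool delta [-0.0357 -0.0005  0.0708] roll to vise -0.0003451170876329554
```

carry_out([
  {"dx": -0.01, "dy": 0, "dz": 0.009, "roll": 0, "grip": 0},
  {"dx": -0.0185, "dy": 0, "dz": 0.019, "roll": 0, "grip": 0},
  {"dx": -0.0255, "dy": 0, "dz": 0.03, "roll": 0, "grip": 0},
  {"dx": -0.0305, "dy": 0, "dz": 0.042, "roll": 0, "grip": 0},
  {"dx": -0.034, "dy": 0, "dz": 0.055, "roll": 0, "grip": 0},
  {"dx": -0.0355, "dy": 0, "dz": 0.066, "roll": 0, "grip": 0},
  {"dx": -0.0355, "dy": 0, "dz": 0.0685, "roll": 0, "grip": 0},
  {"dx": -0.0355, "dy": 0, "dz": 0.0685, "roll": 0, "grip": 0},
])

```text
time_s: 10.9
position: [0.6319, -0.1147, 0.1038]
tool_rot: [1.0, -0.023, -0.001, -0.0]
force: [0.4, -0.1, 0.6]
width: 0.0
grasp_force: 0.0
```

```bash
python3 d.py .012 0 .122
```

```text
t 10.9 pos [ 0.63189885 -0.11465664  0.10375195] F [ 0.4 -0.1  0.6] w 0.0002552761771004039 gf 0.0
tool x ang -0.04516006721980813 tilt z [-1.57597345e-03  5.01739250e-04 -9.99998632e-01]
grasp pt in vise [ 0.0115 -0.0004  0.1228]
crank ang 0.006919369350529846 rad 0.05075314266591117
tool delta [ 0.0005 -0.0004  0.0008] roll to vise -0.00016006721980812988
```

Leaf is down, essentially no force; lift away and check.

carry_out([
  {"dx": 0, "dy": 0, "dz": 0.001, "roll": 0, "grip": 0},
  {"dx": 0, "dy": 0, "dz": 0.001, "roll": 0, "grip": 0},
  {"dx": 0, "dy": 0, "dz": -0.02, "roll": 0, "grip": 0},
  {"dx": 0, "dy": 0, "dz": -0.06, "roll": 0, "grip": 0},
  {"dx": -0.03, "dy": 0, "dz": -0.1, "roll": 0, "grip": 0},
  {"dx": -0.07, "dy": 0, "dz": -0.12, "roll": 0, "grip": 0},
  {"dx": -0.11, "dy": 0, "dz": -0.12, "roll": 0, "grip": 0},
  {"dx": -0.15, "dy": 0, "dz": -0.12, "roll": 0, "grip": 0},
])

```text
time_s: 11.7
position: [0.4819, -0.1081, 0.226]
tool_rot: [1.0, -0.022, 0.001, 0.001]
force: [-0.5, 0.2, 1.4]
width: 0.004
grasp_force: 0.0
```

```bash
python3 d.py
python3 - <<'E'
from h import *
O=np.array([.6205,-.1138,0]);a=-.045;V=np.array([[np.cos(a),-np.sin(a),0],[np.sin(a),np.cos(a),0],[0,0,1]])
c=cam("scene");P=cloud(c);L=(P-O)@V
m=(abs(L[...,1])<.012)&(L[...,0]>-.008)&(L[...,0]<.022)&(L[...,2]>.095)&(L[...,2]<.2)
print("leaf",m.sum(),np.percentile(L[m],[2,50,98],axis=0))
m=(abs(abs(L[...,1])-.04)<.003)&(L[...,0]>0)&(L[...,0]<.024)&(abs(L[...,2]-.085)<.003)
print("jaw",m.sum(),np.percentile(L[m],[2,50,98],axis=0))
cv2.imwrite("pics/end.png",cv2.resize(cv2.cvtColor(c["pixels"],cv2.COLOR_RGB2BGR)[190:410,60:400],None,fx=2.3,fy=2.3,interpolation=cv2.INTER_CUBIC))
E
```

```text
t 11.7 pos [ 0.48191664 -0.10814757  0.22603257] F [-0.5  0.2  1.4] w 0.0038599728236547036 gf 0.0
tool x ang -0.04488602899066203 tilt z [ 0.00267589 -0.0011155  -0.9999958 ]
grasp pt in vise [-0.1387 -0.0006  0.245 ]
crank ang 0.0032858087365487893 rad 0.17303342174815423
leaf 241 [[-7.10444507e-03 -1.15160851e-02  1.00141168e-01]
 [ 7.50938811e-03  1.19159839e-05  1.02088836e-01]
 [ 2.14443883e-02  1.14134256e-02  1.03927505e-01]]
jaw 62 [[ 0.00860718 -0.04272345  0.08258222]
 [ 0.01701504 -0.00019664  0.0838874 ]
 [ 0.02379034  0.04264794  0.08573927]]
```

View pics/end.png

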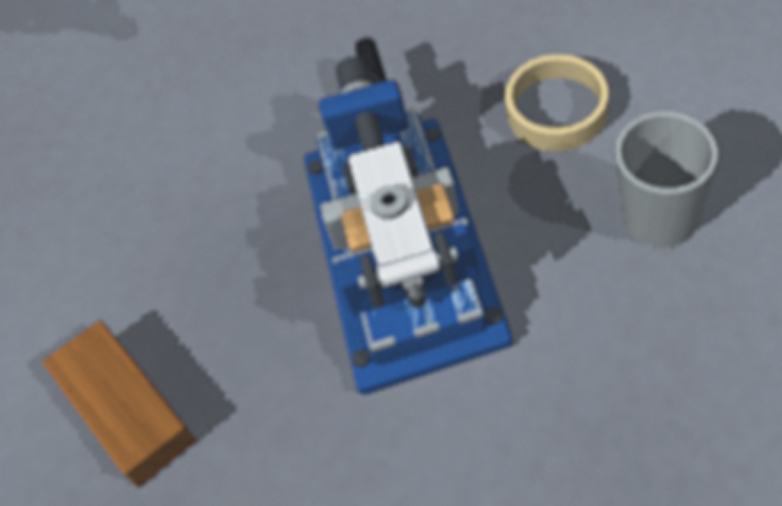

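The picture shows the leaf level over the blank, with its bush at about (390,200). The jaw is against the blank, and the tin, offcut and roll have not moved. The leaf's upper face measures 102 to 103 mm and the jaw centre is at x = 17 mm, both as expected.

```bash
python3 -c "
from station import ticket
print(ticket.close_job())"
```

```text
the job is handed in; nothing more can be done
None
```

I handed the job in at about 12 s on the robot's clock. The jaw grips the blank against the fixed jaw at roughly 35 N, worked out from about 16.1 rad of crank. The leaf is shut, the arm is clear, and the tin, offcut and roll are where they were. The hand-in gave no verdict.

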